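# Clear the leather bench: dies to their rests, tote onto its mate

## Robot

A 7-joint arm with a two-finger parallel gripper is mounted at the origin on the work surface. World frame = base frame: x ahead of the robot, y to its left, z up, the work surface at z = 0. Lengths are in m, angles in rad, forces in N, time in s.
With the tool pointing down it reaches from about 0.35 to 0.9 m from the base axis. Payload 19.9 kg.
Tool frame: the origin (TCP) lies between the finger pads; the fingertips stand 25 mm ahead of it and the grasp point (between the pads) lies 6 mm ahead of it (ctrl.finger_overhang is the distance from the TCP to the fingertips, in m); z points along the fingers, y is the line along which they close (so a half turn about z gives the same grasp; the last joint's range is limited). The gripper opens to 94 mm and grips with 3 to 60 N. Pads are 16 mm wide; open, the fingers measure 119 mm over their backs; the gripper's body (75 mm by 177 mm) begins 78 mm behind the grasp point.
Start: joints at [-1.228, 0.417, -0.01, 1.614, 0.005, 1.111, -0.053], TCP at [0.234, 0.58, 0.23] pointing down, gripper open.
Joint ranges: [-2.81, 2.81], [-0.39, 2.02], [-1.27, 1.25], [0.06, 2.57], [-1.19, 4.33], [0.19, 2], [-2.82, 2.82]. Speed limits (rad/s): [1.89, 1.89, 2.39, 2.39, 3.01, 3.01, 3.01].

## Interface

Orientations are given as a unit quaternion [x, y, z, w].
In Python, from workcell import observe, viewer, order, ctrl gives the robot as it stands. The module is installed in compiled form; this text tells all that it offers.
- The arm moves only by the shell command python3 -m handwheel 'ROWS'. ROWS is JSON, one flat list of numbers, 7 for each row, row after row: the turn, a rotation vector about the tool's x, y, z as a fraction of full scale, then the shift along the tool's x, y, z as a fraction of full scale, then the opening, from 0 (shut) to 1 (fully open). In form: [wx, wy, wz, dx, dy, dz, gripper, wx, wy, wz, dx, dy, dz, gripper, ...]. A call has 1 to 20 rows; each row shifts and turns the commanded pose from where the row before left it, along the tool's axes as they then stand; what a row does not reach is not made up. Full scale, the value 1, is 0.025 m for a shift and 4 degrees for a turn. A row lasts 1/12 s, in which the tool goes at most 41.7 mm and 7.16 degrees, less where a joint would pass 70% of its speed; a pose out of reach is approached as far as the arm can. A call with a number of a shift or a turn outside -1 to 1 is refused whole. A call with a gripper value outside its range is refused whole. The fingers move at their own pace and stop on an object; the grip force is fixed at half the most. Time passes only in rows, so rows that do not move let the fingers close. It gives the time, the measured TCP pose, the force, the opening and the grip force at its end, in the units of the state.
- observe(): the state, without advancing time (a new reading comes with each control period).
- viewer.get_image(name): name is "scene" or "side" or "wrist"; returns a dict with "img" (384x512x3 uint8, blue, green, red), "camera_matrix" (3x3 intrinsics, pixels), "position" and "rotation" of the camera in the world. Camera axes: x right, y down, z forward; pixel columns grow to the right and rows downward; lengths in m; the calibration is good to about 2 mm. A picture is of the moment at which its call begins. There is no depth.
- order.sign_off(): hands the job in; it is judged then, once.
The state is a dict: "time_s": time; "joint_pos": joint angles; "qd": joint speeds; "joint_torque": joint torques, N m; "eef_pos": TCP position; "ee_rot": TCP orientation; "force": force on the tool from outside, world axes, zero at the start; "ft_torque": the same for the moment, N m; "width": opening from 0.0 (shut) to 1.0 (fully open); "grasp_force": force on a finger pad.
Only numpy, scipy, OpenCV 4.12 (cv2) and the standard library are available. Lean on these libraries where they do the work, as an engineer would, in place of code of your own. Each camera call takes 0.05 s, during which the arm holds its last target. There are 200 camera calls.

## Task

Tidy the leather bench: put each of the three steel cutting dies upright into the plywood rest whose recess matches its shape and size, down on the recess floor. Stack the tote of buckles on the tote of rivets, turned end for end so that the tabs are at opposite ends and it locks level on top instead of nesting inside. Leave the rivet tote, the stamp block and the dye jar standing where they are.

Things in the scene. Friction and masses are not known exactly. Their poses are not given: they have to be found in the camera images.
- die_large: Large round steel cutting die: upright cylinder 58 mm in diameter, 40 mm high, black rubber on top with a steel bar across. Loose, about 0.26 kg. Origin: centre of its underside, z up.
- die_small: Small round steel cutting die: upright cylinder 38 mm in diameter, 40 mm high, black rubber on top with a steel bar across. Loose, about 0.14 kg. Origin: centre of its underside, z up.
- die_tag: Oblong steel cutting die: block 76 mm (x) by 40 mm (y), 40 mm high, black rubber on top with a steel bar across. Loose, about 0.28 kg. Origin: centre of its underside, x along its length, z up.
- rest_large: Fixed plywood rest, 104 x 104 mm, 12 mm thick, with a round recess 74 mm in diameter, 6 mm deep, grey-lined, in its middle (8 mm of play all round the large round die). Origin: centre of its underside, below the middle of the recess; top face at z = 12 mm, recess floor at z = 6 mm.
- rest_small: Fixed plywood rest, 84 x 84 mm, 12 mm thick, with a round recess 54 mm in diameter, 6 mm deep, grey-lined, in its middle (8 mm of play all round the small round die). Origin: centre of its underside, below the middle of the recess; top face at z = 12 mm, recess floor at z = 6 mm.
- rest_tag: Fixed plywood rest, 122 mm (x) by 86 mm (y), 12 mm thick, with a rectangular recess 92 mm (x) by 56 mm (y), 6 mm deep, grey-lined, in its middle (8 mm of play all round the oblong die, which may lie either end first). Origin: centre of its underside, below the middle of the recess, x along the recess; top face at z = 12 mm, recess floor at z = 6 mm.
- tote_buckles: Grey plastic tote holding a few steel buckles (fixed in it), 0.24 kg, loose; the one to move. 120 (x) x 64 (y) x 48 mm high. A flat tab juts 14 mm from the rim at its +x end. Plain outer walls from z = 24 to 48 mm, grip across the 64 mm width; below, a narrower well (104 x 30 mm) with side ribs (to 50 mm wide) reaching the underside. Origin: centre of its underside, z up.
- tote_rivets: Tote of the same shape, tab (+x end) and origin, full of brass rivets (fixed in it), 0.85 kg, on the bench. Mouth 114 x 58 mm, pads inside. With the other tote above it, centred, tabs pointing contrary ways, ribs stand on pads: other origin 40 mm above this one, its lowest 8 mm inside this rim (play 4 mm in y, 5 mm in x). Tabs at the same end: it nests, only 28 mm above.
- stamp_block: Dark wooden block 60 x 130 mm, 45 mm high, with a dozen steel stamping tools standing in it up to about 95 mm high. Loose bystander. Origin: centre of its underside.
- dye_jar: Brown glass jar with a black cap, 60 mm in diameter, 75 mm high. Loose bystander. Origin: centre of its underside.
Not all that is in view belongs to the job. Leave any green or pink look-alike of the die_tag alone.

How it is judged:
At the end, for the whole second after the job is handed in: Each die upright on the recess floor of its own rest, within 12 mm of centre (oblong: 15 mm, 0.4 rad). Buckle tote turned end for end, level on the rivet tote: 40 mm up (+-3.5), within 12 mm and 0.2 rad. Rivet tote level, moved under 50 mm. All at rest (horizontal distance between die_large and rest_large below 0.012 m and z of die_large in the frame of rest_large between 0.003 and 0.0085 m and angle between each of die_large, die_small, die_tag's own z axis and vertical below 0.08 rad and linear speed of each of die_large, die_small, die_tag, tote_buckles, tote_rivets below 0.02 m/s and horizontal distance between die_small and rest_small below 0.012 m and z of die_small in the frame of rest_small between 0.003 and 0.0085 m and horizontal distance between die_tag and rest_tag below 0.015 m and z of die_tag in the frame of rest_tag between 0.003 and 0.0085 m and angle between the x axis of die_tag and the x axis of rest_tag, either way round below 0.4 rad and horizontal distance between tote_buckles and tote_rivets below 0.012 m and z of tote_buckles in the frame of tote_rivets between 0.0365 and 0.0435 m and angle between the x axis of tote_buckles and the x axis of tote_rivets, either way round below 0.2 rad and angle between each of tote_buckles, tote_rivets's own z axis and vertical below 0.06 rad and distance of tote_rivets from where it was at the start of the episode below 0.05 m); the robot touches nothing.
It fails at once if the stamp block is pushed more than 30 mm or tipped (distance of stamp_block from where it was at the start of the episode above 0.03 m or angle between stamp_block's own z axis and vertical above 0.3 rad).
It fails at once if the dye jar is pushed more than 30 mm or tipped (distance of dye_jar from where it was at the start of the episode above 0.03 m or angle between dye_jar's own z axis and vertical above 0.3 rad).
It also fails if it takes over 128 s, if anything falls off the work surface, if the arm or the gripper's body presses on something with over 40 N, if the wrist force passes 120 N, or if a joint passes its speed limit or range.

## Working session

There is one attempt and no reset: what is moved stays moved. The work goes in short steps, Python scripts to look and compute and a shell command to move; the robot and the scene stay as the last step left them, time stands still between calls to the robot, and variables do not carry over. Pictures are saved under pics/ and viewed, at most 14 in all, crops included, and the job is handed in when it is done.

```bash
mkdir -p pics; cat > h.py <<'E'
import numpy as np, cv2, pickle
from workcell import observe, viewer, order, ctrl
def snap(cam,name):
    d=viewer.get_image(cam); cv2.imwrite(f'pics/{name}.png',d['img']); pickle.dump(d,open(f'pics/{name}.pkl','wb')); return d
def load(name): return pickle.load(open(f'pics/{name}.pkl','rb'))
def ray(d,uv):
    K=np.array(d['camera_matrix']);R=np.array(d['rotation'])
    if R.size==4:
        from scipy.spatial.transform import Rotation as Ro; R=Ro.from_quat(R).as_matrix()
    r=R@np.linalg.inv(K)@np.array([uv[0],uv[1],1.]); return np.array(d['position']),r/np.linalg.norm(r)
def onz(d,uv,z):
    p,r=ray(d,uv); return p+r*(z-p[2])/r[2]
def tri(obs):
    A=np.zeros((3,3));b=np.zeros(3);L=[]
    for d,uv in obs:
        p,r=ray(d,uv);M=np.eye(3)-np.outer(r,r);A+=M;b+=M@p;L.append((p,r))
    x=np.linalg.solve(A,b); return x,[np.linalg.norm((np.eye(3)-np.outer(r,r))@(x-p)) for p,r in L]
E
python3 - <<'E'
from h import *
a=snap('scene','s0');b=snap('side','d0');c=snap('wrist','w0')
for d in(a,b,c): print(d['position'],np.array(d['rotation']).round(3).tolist(),np.array(d['camera_matrix']).round(1).tolist())
o=observe();print(o['eef_pos'],o['ee_rot'],o['force'],o['width'],o['time_s'])
cv2.imwrite('pics/sd0.png',np.vstack([cv2.resize(a['img'],(780,585))]))
E
```

```text
[1.03016963 0.43865443 0.76663663] [0.396, 0.839, -0.34, -0.156] [[349.5, 0.0, 247.7], [0.0, 349.5, 192.2], [0.0, 0.0, 1.0]]
[ 0.38883247 -1.0310744   0.75008922] [0.883, -0.047, 0.02, -0.467] [[398.9, 0.0, 265.4], [0.0, 398.9, 186.6], [0.0, 0.0, 1.0]]
[0.16527087 0.60748205 0.38480689] [0.822, 0.555, 0.072, 0.107] [[267.9, 0.0, 254.2], [0.0, 267.9, 184.5], [0.0, 0.0, 1.0]]
[0.23391532 0.57929719 0.22996989] [ 1.90684224e-01  9.81651311e-01 -4.78141159e-04 -4.22794711e-05] [ 0.87709075 -0.00236575  0.46635662] 0.996619257478482 0.15
```

View pics/s0.png

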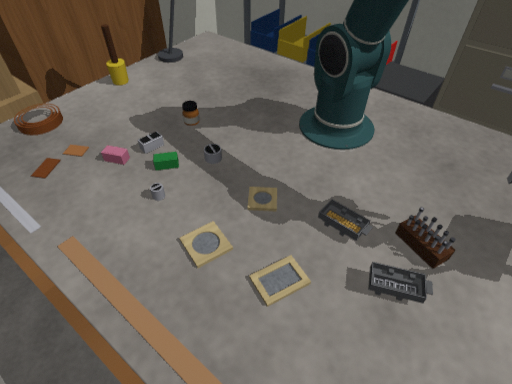

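View pics/d0.png

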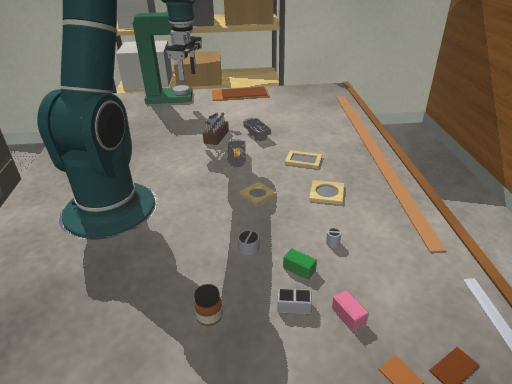

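Scene camera: rests at about (206,243), (262,198) and (280,279), totes at (344,218) and (397,283), dies at (213,153), (157,191) and (150,142), with green and pink look-alikes nearby. I'll zoom in for corner pixels.

```bash
python3 - <<'E'
from h import *
a=load('s0')['img'];b=load('d0')['img']
def crop(i,x,y,w,h,k,n):
    c=cv2.resize(i[y:y+h,x:x+w],None,fx=k,fy=k,interpolation=cv2.INTER_CUBIC)
    for t in range(x-x%20+20,x+w,20): cv2.putText(c,str(t),((t-x)*k,10),0,.35,(255,255,255));cv2.line(c,((t-x)*k,0),((t-x)*k,h*k),(255,255,255) ,1) if 0 else cv2.line(c,((t-x)*k,12),((t-x)*k,18),(0,0,255),1)
    for t in range(y-y%20+20,y+h,20): cv2.putText(c,str(t),(0,(t-y)*k),0,.35,(255,255,255)); cv2.line(c,(22,(t-y)*k),(28,(t-y)*k),(0,0,255),1)
    cv2.imwrite(n,c)
crop(a,130,90,200,150,4,'pics/c1.png')
crop(a,300,180,160,130,4,'pics/c2.png')
crop(b,190,100,140,80,5,'pics/c3.png')
crop(b,190,175,180,140,4,'pics/c4.png')
# rests: plywood mask -> contours
for nm in('s0','d0'):
    d=load(nm);h=cv2.cvtColor(d['img'],cv2.COLOR_BGR2HSV)
    m=cv2.inRange(h,(15,70,110),(32,255,255));m=cv2.morphologyEx(m,cv2.MORPH_CLOSE,np.ones((3,3)))
    for c in cv2.findContours(m,cv2.RETR_EXTERNAL,2)[0]:
        if cv2.contourArea(c)>150:
            hull=cv2.convexHull(c); q=cv2.approxPolyN(hull,4) if hasattr(cv2,'approxPolyN') else cv2.minAreaRect(c)
            q=np.array(q).reshape(-1,2); print(nm,q.tolist(),[onz(d,p,.012)[:2].round(3).tolist() for p in q])
E
```

```text
s0 [[144, 383], [121, 383], [69, 323], [83, 317]] [[1.006, 0.145], [1.034, 0.11], [1.034, -0.079], [1.007, -0.067]]
s0 [[311, 282], [268, 306], [248, 275], [291, 255]] [[0.61, 0.28], [0.723, 0.237], [0.691, 0.151], [0.577, 0.199]]
s0 [[222, 383], [187, 383], [58, 247], [72, 235]] [[0.908, 0.264], [0.952, 0.211], [0.942, -0.286], [0.897, -0.293]]
s0 [[56, 286], [43, 293], [0, 244], [0, 226]] [[1.005, -0.185], [1.034, -0.192], [1.034, -0.414], [1.007, -0.476]]
s0 [[234, 248], [198, 268], [179, 238], [213, 221]] [[0.653, 0.072], [0.754, 0.042], [0.721, -0.062], [0.622, -0.032]]
s0 [[276, 188], [276, 207], [247, 207], [249, 187]] [[0.408, 0.027], [0.47, 0.072], [0.522, 0.008], [0.456, -0.039]]
s0 [[50, 99], [0, 123], [0, 100], [12, 75]] [[0.578, -0.985], [0.784, -0.974], [0.71, -1.137], [0.581, -1.308]]
s0 [[129, 83], [118, 85], [104, 61], [123, 57]] [[0.296, -0.839], [0.336, -0.862], [0.242, -1.101], [0.16, -1.065]]
d0 [[278, 193], [256, 205], [237, 192], [259, 181]] [[0.528, 0.007], [0.453, -0.049], [0.398, 0.027], [0.474, 0.083]]
d0 [[344, 183], [342, 204], [308, 200], [312, 180]] [[0.753, 0.039], [0.716, -0.074], [0.617, -0.042], [0.651, 0.069]]
d0 [[322, 154], [318, 168], [283, 164], [290, 150]] [[0.723, 0.238], [0.687, 0.142], [0.569, 0.183], [0.609, 0.282]]
d0 [[282, 88], [185, 88], [222, 69], [274, 67]] [[0.668, 0.935], [0.169, 0.998], [0.364, 1.284], [0.668, 1.281]]
d0 [[219, 51], [219, 62], [195, 64], [194, 51]] [[0.349, 1.66], [0.347, 1.42], [0.203, 1.4], [0.184, 1.682]]
d0 [[278, 14], [278, 29], [180, 33], [216, 14]] [[0.883, 2.777], [0.811, 2.212], [0.055, 2.189], [0.328, 2.86]]
```

View pics/c1.png

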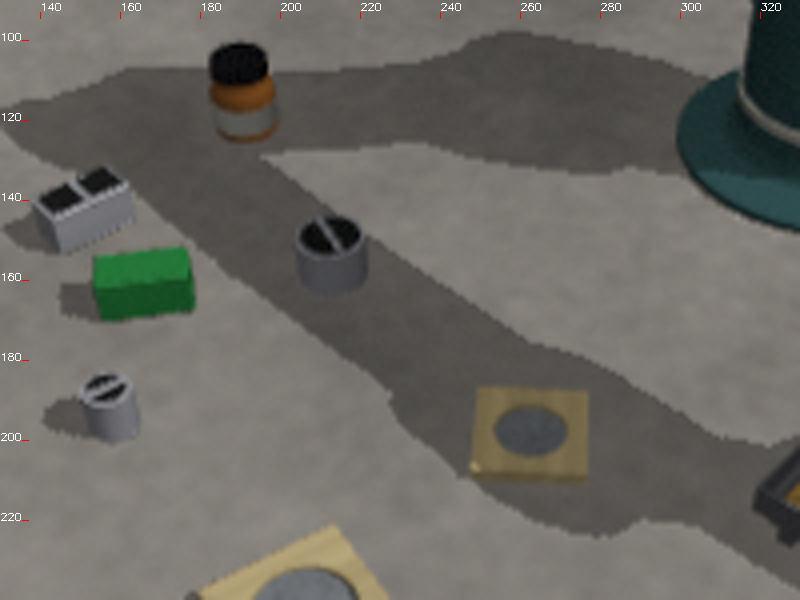

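View pics/c2.png

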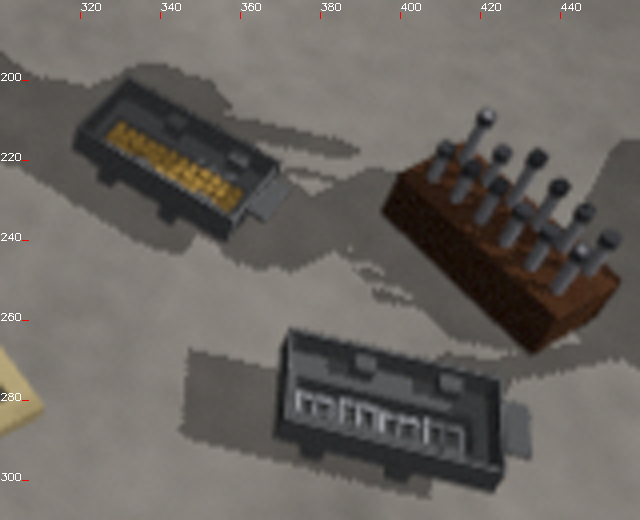

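View pics/c3.png

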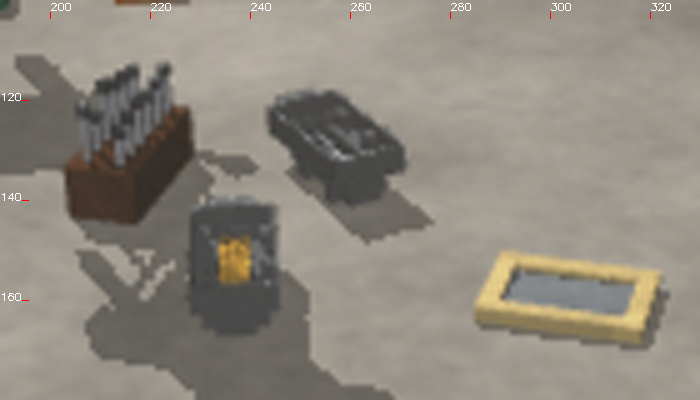

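View pics/c4.png

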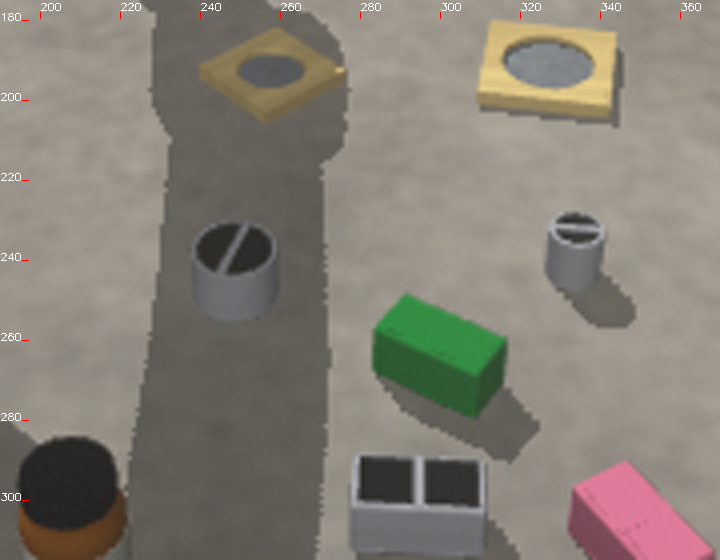

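Scene crop: die tops at (212.7,148.5), (156.5,187) and (150.5,137.5). The brass-filled tote has its tab to the right, as does the buckle tote. Side crop: die tops at (248.7,237), (334,231.7) and (294.7,295.2).

```bash
python3 - <<'E'
from h import *
s=load('s0');d=load('d0')
C1=lambda x,y:(130+x/4,90+y/4)
C2=lambda x,y:(300+x/4,180+y/4)
C3=lambda x,y:(190+x/5,100+y/5)
C4=lambda x,y:(190+x/4,175+y/4)
P={'large':(C1(331,234),C4(235,248)),'small':(C1(106,388),C4(576,227)),'tag':(C1(83,191),C4(419,481)),
'Rlarge':((206,243),C4(548,62)),'Rsmall':(C1(531,431),C4(271,71)),'Rtag':((280,279),C3(570,291)),
'jar':(C1(239,62),C4(67,480)),
'riv_a':(C2(125,82),C3(193,200)),'riv_b':(C2(280,165),C3(193,200)),'block':(C2(465,150),C3(180,110))}
for k,v in P.items():
    x,e=tri([(s,v[0]),(d,v[1])]);print(k,x.round(3),np.round(e,4))
print('tag corners side',[onz(d,C4(*p),.04)[:2].round(3).tolist() for p in[(355,457),(484,457),(486,505),(350,505)]])
print('tag corners scene',[onz(s,C1(*p),.04)[:2].round(3).tolist() for p in[(34,206),(104,167),(133,186),(60,216)]])
print('riv rim scene',[onz(s,C2(*p),.048)[:2].round(3).tolist() for p in[(125,82),(280,165),(230,230),(77,130),(285,185),(265,218)]])
print('riv rim side',[onz(d,C3(*p),.048)[:2].round(3).tolist() for p in[(193,200),(275,205),(277,287),(190,287)]])
print('buc rim scene',[onz(s,C2(*p),.048)[:2].round(3).tolist() for p in[(290,330),(502,382),(497,470),(280,415),(528,405),(530,458)]])
print('buc rim side',[onz(d,C3(*p),.048)[:2].round(3).tolist() for p in[(270,105),(335,92),(405,150),(325,167)]])
print('riv tab?')
E
```

```text
large [ 0.418 -0.226  0.041] [0.0017 0.0017]
small [ 0.65  -0.231  0.041] [0.0004 0.0004]
tag [ 0.508 -0.432  0.039] [0.0022 0.0022]
Rlarge [0.687 0.004 0.011] [0.0004 0.0004]
Rsmall [0.464 0.019 0.01 ] [0.0004 0.0004]
Rtag [0.651 0.217 0.011] [0.0008 0.0008]
jar [ 0.314 -0.436  0.069] [0.0009 0.0009]
riv_a [0.395 0.211 0.092] [0.0189 0.0189]
riv_b [0.382 0.312 0.052] [0.0018 0.0018]
block [0.364 0.399 0.099] [0.015 0.015]
tag corners side [[0.476, -0.413], [0.549, -0.421], [0.544, -0.455], [0.469, -0.447]]
tag corners scene [[0.546, -0.446], [0.473, -0.443], [0.475, -0.403], [0.541, -0.419]]
riv rim scene [[0.38, 0.195], [0.38, 0.311], [0.449, 0.31], [0.439, 0.192], [0.394, 0.321], [0.426, 0.323]]
riv rim side [[0.38, 0.322], [0.441, 0.307], [0.435, 0.184], [0.375, 0.191]]
buc rim scene [[0.493, 0.372], [0.448, 0.482], [0.504, 0.5], [0.549, 0.393], [0.454, 0.499], [0.486, 0.512]]
buc rim side [[0.448, 0.483], [0.503, 0.502], [0.549, 0.387], [0.484, 0.365]]
riv tab?
```

```bash
cat >> h.py <<'E'
from scipy.spatial.transform import Rotation as Ro
def plan(x,y,z,yaw,wrap=True):
    "grasp-point target & tool-y heading (deg); prints wz units, then shift units in tool axes after turn, and tilt fix"
    o=observe();R=Ro.from_quat(o['ee_rot']);M=R.as_matrix()
    cur=np.degrees(np.arctan2(M[1,1],M[0,1])); dy=yaw-cur
    if wrap: dy=(dy+90)%180-90
    R2=Ro.from_rotvec([0,0,np.radians(dy)])*R
    t=np.array([x,y,z+.006])-np.array(o['eef_pos'])
    print('t',o['time_s'],'pos',np.round(o['eef_pos'],4),'yaw',round(cur,1),'W',round(o['width'],3),'F',np.round(o['force'],1),
     '| wz',round(-dy/4,2),'| d',(R2.inv().apply(t)/.025).round(2),'tilt',np.round(M[:,2],3),'j7',round(o['joint_pos'][6],2))
E
python3 - <<'E'
from h import *
s=load('s0');d=load('d0')
C2=lambda x,y:(300+x/4,180+y/4);C4=lambda x,y:(190+x/4,175+y/4);C1=lambda x,y:(130+x/4,90+y/4)
print('block top',[onz(s,C2(*p),.045)[:2].round(3).tolist() for p in[(385,190),(460,150),(620,280),(540,330)]])
print('green',[onz(d,C4(*p),.04)[:2].round(3).tolist() for p in[(407,295),(507,340),(478,373),(375,328)]])
plan(.498,.437,.2,22)
E
```

```text
block top [[0.354, 0.373], [0.29, 0.397], [0.33, 0.513], [0.397, 0.487]]
green [[0.526, -0.284], [0.582, -0.33], [0.559, -0.356], [0.502, -0.311]]
t 0.15 pos [0.2339 0.5793 0.23  ] yaw 68.0 W 0.997 F [ 0.9 -0.   0.5] | wz 11.5 | d [-9.23  7.66  0.95] tilt [-0.    -0.001 -1.   ] j7 -0.05
```

```bash
python3 -m handwheel '[0,0,1,0,0,0,1, 0,0,1,0,0,0,1, 0,0,1,0,0,0,1, 0,0,1,0,0,0,1, 0,0,1,0,0,0,1, 0,0,1,0,0,0,1, 0,0,1,0,0,0,1, 0,0,1,0,0,0,1, 0,0,1,0,0,0,1, 0,0,1,0,0,0,1, 0,0,1,0,0,0,1, 0,0,0.5,-1,0.8,0,1, 0,0,0,-1,0.8,0,1, 0,0,0,-1,0.8,0,1, 0,0,0,-1,0.8,0,1, 0,0,0,-1,0.8,0,1, 0,0,0,-1,0.8,0,1, 0,0,0,-1,0.8,0,1, 0,0,0,-1,0.8,0,1, 0,0,0,-1,0.8,0,1]'
python3 -m handwheel '[0,0,0,-0.2,0.4,0,1, 0,0,0,0,0,0,1, 0,0,0,0,0,0,1, 0,0,0,0,0,0,1, 0,0,0,0,0,0,1]'
python3 - <<'E'
from h import *
plan(.498,.437,.2,22)
w=snap('wrist','w1')
cv2.imwrite('pics/w1b.png',cv2.resize(w['img'],(768,576),interpolation=cv2.INTER_CUBIC))
E
```

```text
time_s: 1.82
eef_pos: [0.4869, 0.4384, 0.2303]
ee_rot: [0.559, 0.829, -0.0, -0.0]
force: [-0.6, 0.6, -0.1]
width: 0.998
grasp_force: 0.0
time_s: 2.23
eef_pos: [0.4956, 0.4394, 0.2304]
ee_rot: [0.558, 0.83, -0.0, -0.0]
force: [-0.9, 1.5, 0.2]
width: 0.996
grasp_force: 0.0
t 2.2333 pos [0.4956 0.4394 0.2304] yaw 22.1 W 0.996 F [-0.9  1.5  0.2] | wz 0.03 | d [-0.13  0.05  0.98] tilt [-0.001  0.    -1.   ] j7 -0.29
```

View pics/w1b.png

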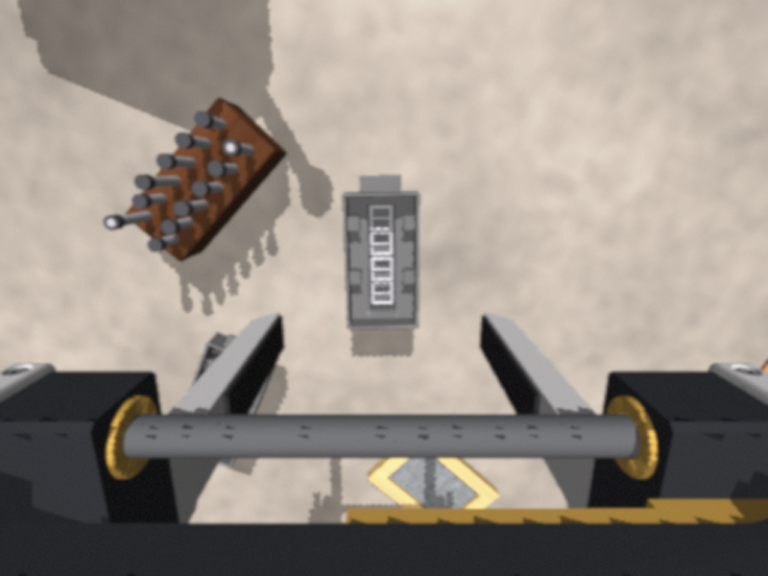

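The wrist view shows the buckle tote's rim corners at (344,193), (418,193), (417,326) and (348,327) at 1.5×, with the tab at the top. The fingers straddle it nicely.

```bash
python3 - <<'E'
from h import *
w=load('w1');s=load('s0')
q=np.array([onz(w,(x/1.5,y/1.5),.048) for x,y in[(344,193),(418,193),(417,326),(348,327)]])
print(q.round(3),q.mean(0)); a=q[:2].mean(0)-q[2:].mean(0);print(np.degrees(np.arctan2(a[1],a[0])),np.linalg.norm(a))
# height check: rim corner in both views
print(tri([(w,(344/1.5,193/1.5)),(s,(300+502/4,180+382/4))]),tri([(w,(344/1.5,193/1.5)),(s,(300+290/4,180+330/4))]),tri([(w,(418/1.5,193/1.5)),(s,(300+502/4,180+382/4))]))
plan(q.mean(0)[0],q.mean(0)[1],.034,np.degrees(np.arctan2(a[1],a[0]))-90)
E
```

```text
[[0.446 0.48  0.048]
 [0.502 0.503 0.048]
 [0.548 0.395 0.048]
 [0.491 0.371 0.048]] [0.49692589 0.43755331 0.048     ]
112.76315138023932 0.11749937392039847
(array([0.44608933, 0.48132001, 0.04578692]), [np.float64(0.0012647045732748735), np.float64(0.0012647045732749062)]) (array([ 0.44164329,  0.4200047 , -0.02451781]), [np.float64(0.053998261973470324), np.float64(0.05399826197347033)]) (array([0.49552455, 0.49151337, 0.10502312]), [np.float64(0.0126217460146319), np.float64(0.012621746014631672)])
t 2.2833 pos [0.4958 0.4394 0.2305] yaw 22.1 W 0.998 F [-0.2  0.2 -0.5] | wz -0.16 | d [-0.09  0.02  7.62] tilt [-0.  0. -1.] j7 -0.29
```

```bash
python3 -m handwheel '[0,0,-0.15,-0.1,0,1,1, 0,0,0,0,0,1,1, 0,0,0,0,0,1,1, 0,0,0,0,0,1,1, 0,0,0,0,0,1,1, 0,0,0,0,0,1,1, 0,0,0,0,0,1,1, 0,0,0,0,0,0.53,1, 0,0,0,0,0,0,1, 0,0,0,0,0,0,0, 0,0,0,0,0,0,0, 0,0,0,0,0,0,0, 0,0,0,0,0,0,0, 0,0,0,0,0,0,0, 0,0,0,0,0,0,0, 0,0,0,0,0,0,0, 0,0,0,0,0,0,0]'
python3 - <<'E'
from h import *
plan(.498,.437,.036,22)
E
```

```text
time_s: 3.7
eef_pos: [0.4981, 0.4365, 0.0431]
ee_rot: [0.555, 0.832, 0.0, 0.0]
force: [-1.1, -0.7, 8.8]
width: 0.68
grasp_force: 30.0
t 3.7 pos [0.4981 0.4365 0.0431] yaw 22.6 W 0.68 F [-1.1 -0.7  8.8] | wz 0.15 | d [0.02 0.01 0.04] tilt [ 0.001  0.001 -1.   ] j7 -0.24
```

```bash
python3 -m handwheel '[0,0,0,0,0,-0.5,0, 0,0,0,0,0,-1,0, 0,0,0,0,0,-1,0, 0,0,0,0,0,-1,0, 0,0,0,0,0,-1,0, 0,0,0,0,0,-1,0, 0,0,0,0,0,-1,0, 0,0,0,0,0,-1,0, 0,0,-1,0,0,-0.5,0, 0,0,-1,0,0,0,0, 0,0,-1,0,0,0,0, 0,0,-1,0,0,0,0, 0,0,-1,0,0,0,0, 0,0,-1,0,0,0,0, 0,0,-1,0,0,0,0, 0,0,-1,0,0,0,0, 0,0,-1,0,0,0,0, 0,0,-1,0,0,0,0, 0,0,-1,0,0,0,0, 0,0,-1,0,0,0,0]'
python3 -m handwheel '[0,0,-1,0,0,0,0, 0,0,-1,0,0,0,0, 0,0,-1,0,0,0,0, 0,0,-1,0,0,0,0, 0,0,-1,0,0,0,0, 0,0,-1,0,0,0,0, 0,0,-1,0,0,0,0, 0,0,-1,0,0,0,0, 0,0,-1,0,0,0,0, 0,0,-1,0,0,0,0, 0,0,-1,0,0,0,0, 0,0,-1,0,0,0,0, 0,0,-1,0,0,0,0, 0,0,-1,0,0,0,0, 0,0,-1,0,0,0,0, 0,0,-1,0,0,0,0, 0,0,-1,0,0,0,0, 0,0,-1,0,0,0,0, 0,0,-1,0,0,0,0, 0,0,-1,0,0,0,0]'
python3 - <<'E'
from h import *
plan(.41,.375,.24,178,False)
E
```

```text
time_s: 5.37
eef_pos: [0.4978, 0.4359, 0.2431]
ee_rot: [0.167, 0.986, 0.0, 0.0]
force: [0.2, 0.0, -1.1]
width: 0.673
grasp_force: 30.0
time_s: 7.03
eef_pos: [0.4979, 0.4358, 0.243]
ee_rot: [-0.506, 0.863, -0.0, 0.0]
force: [-0.0, 0.5, -2.5]
width: 0.679
grasp_force: 30.0
t 7.0333 pos [0.4979 0.4358 0.243 ] yaw 150.8 W 0.679 F [-0.   0.5 -2.5] | wz -6.8 | d [ 2.55  3.43 -0.12] tilt [ 0.001 -0.    -1.   ] j7 1.79
```

```bash
python3 -m handwheel '[0,0,-1,0,0,0,0, 0,0,-1,0,0,0,0, 0,0,-1,0,0,0,0, 0,0,-1,0,0,0,0, 0,0,-1,0,0,0,0, 0,0,-1,0,0,0,0, 0,0,-0.8,0,0,0,0, 0,0,0,0.6,0.9,0,0, 0,0,0,0.6,0.9,0,0, 0,0,0,0.6,0.9,0,0, 0,0,0,0.7,0.7,0,0, 0,0,0,0,0,0,0, 0,0,0,0,0,0,0, 0,0,0,0,0,0,0, 0,0,0,0,0,0,0]'
python3 - <<'E'
from h import *
plan(.41,.252,.24,178,False)
w=snap('wrist','w2')
cv2.imwrite('pics/w2b.png',cv2.resize(w['img'],(768,576),interpolation=cv2.INTER_CUBIC))
E
```

```text
time_s: 8.28
eef_pos: [0.4111, 0.3772, 0.2425]
ee_rot: [-0.693, 0.721, -0.0, 0.0]
force: [0.4, 0.8, -2.7]
width: 0.679
grasp_force: 30.0
t 8.2833 pos [0.4111 0.3772 0.2425] yaw 177.8 W 0.679 F [ 0.4  0.8 -2.7] | wz -0.05 | d [ 5.01 -0.13 -0.14] tilt [ 0.  0. -1.] j7 2.21
```

View pics/w2b.png

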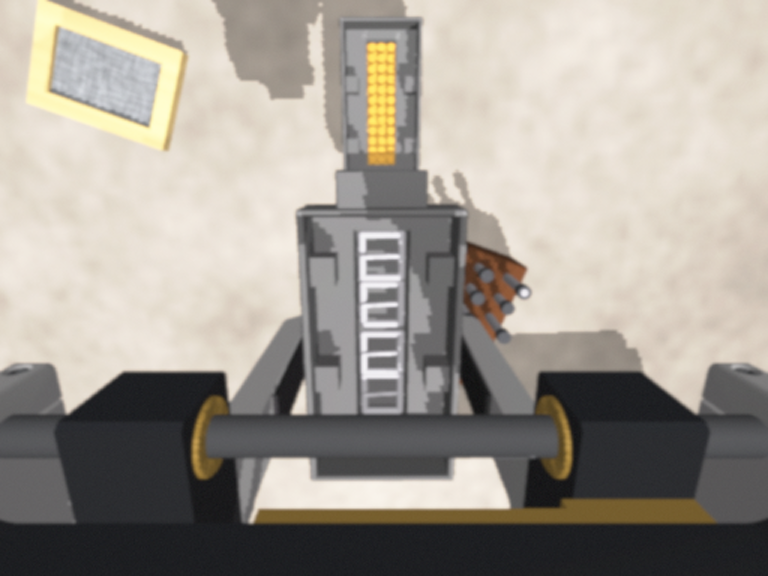

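Rivet tote: far rim corners at (340,18) and (421,19), sides running to (344,165) and (418,168). Held tote: rim corners at (299,208), (465,208), (451,478) and (313,478).

```bash
python3 - <<'E'
from h import *
w=load('w2');s=load('s0');d=load('d0')
f=lambda p,z:onz(w,(p[0]/1.5,p[1]/1.5),z)
a,b,c,e=[f(p,.048) for p in[(340,18),(421,19),(344,165),(418,168)]]
print(a,b,c,e)
L=(a+b)/2;M=(c+e)/2;u=(M-L)/np.linalg.norm(M-L);print('riv yaw',np.degrees(np.arctan2(u[1],u[0])),'sides',[np.degrees(np.arctan2(*(q-p)[[1,0]])) for p,q in((a,c),(b,e))],'width',np.linalg.norm(a-b),'centre',L+u*.06)
h=np.array([f(p,.2475) for p in[(299,208),(465,208),(451,478),(313,478)]])
v=h[:2].mean(0)-h[2:].mean(0);print('held',h.mean(0),np.degrees(np.arctan2(v[1],v[0])),np.linalg.norm(v),np.linalg.norm(h[0]-h[1]))
print('tri far corner',tri([(w,(340/1.5,18/1.5)),(s,(300+77/4,180+130/4))]),tri([(w,(421/1.5,19/1.5)),(s,(300+125/4,180+82/4))]))
print('Rtag recess',[f(p,.012)[:2].round(3) for p in[(56,25),(161,68),(153,126),(49,90)]], np.mean([f(p,.012) for p in[(56,25),(161,68),(153,126),(49,90)]],0))
plan(.41,.252,.24,178,False)
E
```

```text
[0.43564584 0.18899602 0.048     ] [0.37345682 0.1920692  0.048     ] [0.43934107 0.29777521 0.048     ] [0.37742463 0.30258551 0.048     ]
riv yaw 87.99867937162668 sides [np.float64(88.05441319102559), np.float64(87.94382528599272)] width 0.0622649093075748 centre [0.40664669 0.25049601 0.048     ]
held [0.41081433 0.37610831 0.2475    ] -92.17586837070594 0.11890061849662545 0.061284780673829746
tri far corner (array([0.43582925, 0.18941029, 0.04493785]), [np.float64(0.001345564231973958), np.float64(0.0013455642319739653)]) (array([0.37269116, 0.19076603, 0.04027535]), [np.float64(0.0011005054515982968), np.float64(0.001100505451598342)])
Rtag recess [array([0.68 , 0.173]), array([0.597, 0.21 ]), array([0.613, 0.257]), array([0.699, 0.223])] [0.64723931 0.21576573 0.012     ]
t 8.3333 pos [0.411  0.3772 0.2422] yaw 177.8 W 0.679 F [ 0.3  0.4 -1.4] | wz -0.05 | d [ 5.01 -0.14 -0.15] tilt [ 0. -0. -1.] j7 2.21
```

```bash
python3 -m handwheel '[0,0,0,1,-0.16,0,0, 0,0,0,1,0,0,0, 0,0,0,1,0,0,0, 0,0,0,1,0,0,0, 0,0,0,1,0,0,0, 0,0,0,0,0,0.5,0, 0,0,0,0,0,1,0, 0,0,0,0,0,1,0, 0,0,0,0,0,1,0, 0,0,0,0,0,1,0, 0,0,0,0,0,0.7,0, 0,0,0,0,0,0,0, 0,0,0,0,0,0,0, 0,0,0,0,0,0,0]'
python3 - <<'E'
from h import *
plan(.407,.2513,.077,177.8,False)
a=snap('scene','s1')['img'];b=snap('side','d1')['img']
cv2.imwrite('pics/sd1.png',np.vstack([cv2.resize(a[150:270,290:420],None,fx=3,fy=3)[:300],cv2.resize(b[90:190,180:310],None,fx=3,fy=3)]))
E
```

```text
time_s: 9.5
eef_pos: [0.4104, 0.2524, 0.1132]
ee_rot: [-0.693, 0.72, -0.0, 0.0]
force: [0.1, -0.1, -1.4]
width: 0.678
grasp_force: 30.0
t 9.5 pos [0.4104 0.2524 0.1132] yaw 177.8 W 0.678 F [ 0.1 -0.1 -1.4] | wz 0.0 | d [0.05 0.13 1.21] tilt [ 0.001  0.001 -1.   ] j7 2.37
```

View pics/sd1.png

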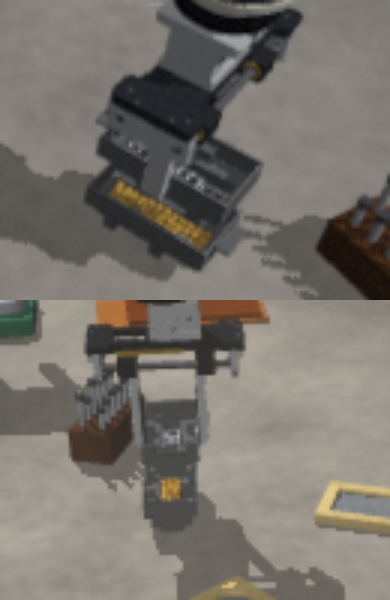

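The held tote hovers over the rivet tote, aligned with it. I'll nudge it 3 mm and lower it gently.

```bash
python3 -m handwheel '[0,0,0,0.05,0.14,0,0, 0,0,0,0,0,0.3,0, 0,0,0,0,0,0.3,0, 0,0,0,0,0,0.2,0, 0,0,0,0,0,0.1,0, 0,0,0,0,0,0.1,0, 0,0,0,0,0,0.1,0, 0,0,0,0,0,0,0, 0,0,0,0,0,0,0]'
python3 - <<'E'
from h import *
plan(.407,.2513,.077,177.8,False)
E
```

```text
time_s: 10.35
eef_pos: [0.4062, 0.2508, 0.0846]
ee_rot: [-0.693, 0.72, -0.0, -0.0]
force: [-0.1, 0.4, -2.0]
width: 0.682
grasp_force: 30.0
t 10.35 pos [0.4062 0.2508 0.0846] yaw 177.8 W 0.682 F [-0.1  0.4 -2. ] | wz 0.0 | d [-0.02 -0.03  0.07] tilt [-0. -0. -1.] j7 2.35
```

```bash
python3 -m handwheel '[0,0,0,0,0,0.06,0, 0,0,0,0,0,0,0, 0,0,0,0,0,0.04,0, 0,0,0,0,0,0,0, 0,0,0,0,0,0,0.72, 0,0,0,0,0,0,0.75, 0,0,0,0,0,0,0.8, 0,0,0,0,0,0,0.9, 0,0,0,0,0,0,1, 0,0,0,0,0,0,1, 0,0,0,0,0,0,1]'
python3 -m handwheel '[0,0,0,0,0,-0.5,1, 0,0,0,0,0,-1,1, 0,0,0,0,0,-1,1, 0,0,0,0,0,-1,1, 0,0,0,0,0,-1,1, 0,0,0,0,0,-1,1]'
python3 - <<'E'
from h import *
plan(.407,.2513,.077,177.8,False)
for g,v in (('tag',(.508,-.432,.15,85)),('small',(.65,-.231,.15,0)),('large',(.418,-.226,.15,0))): print(g);plan(*v)
a=snap('scene','s2')['img'];b=snap('side','d2')['img'];w=snap('wrist','w3')['img']
cv2.imwrite('pics/sd2.png',np.hstack([np.vstack([cv2.resize(a[180:280,300:400],None,fx=3,fy=3),cv2.resize(b[100:190,190:290],None,fx=3,fy=3)[:270]]),w[:,:][:384].copy()[:, :480].repeat(1,0) if 0 else cv2.copyMakeBorder(w[:,100:512],0,186,0,0,0)]))
E
```

```text
time_s: 11.27
eef_pos: [0.4062, 0.2507, 0.0822]
ee_rot: [-0.693, 0.721, -0.0, -0.0]
force: [-0.4, -0.0, -0.5]
width: 0.997
grasp_force: 0.0
time_s: 11.77
eef_pos: [0.406, 0.2507, 0.221]
ee_rot: [-0.693, 0.72, -0.0, -0.0]
force: [0.4, -0.0, -0.7]
width: 1.0
grasp_force: 0.0
t 11.7667 pos [0.406  0.2507 0.221 ] yaw 177.8 W 1.0 F [ 0.4 -0.  -0.7] | wz 0.0 | d [-0.03 -0.04  5.52] tilt [-0. -0. -1.] j7 2.43
tag
t 11.7667 pos [0.406  0.2507 0.221 ] yaw 177.8 W 1.0 F [ 0.4 -0.  -0.7] | wz -21.8 | d [ 6.45 26.85  2.6 ] tilt [-0. -0. -1.] j7 2.43
small
t 11.7667 pos [0.406  0.2507 0.221 ] yaw 177.8 W 1.0 F [ 0.4 -0.  -0.7] | wz -0.55 | d [19.27 -9.76  2.6 ] tilt [-0. -0. -1.] j7 2.43
large
t 11.7667 pos [0.406  0.2507 0.221 ] yaw 177.8 W 1.0 F [ 0.4 -0.  -0.7] | wz -0.55 | d [19.07 -0.48  2.6 ] tilt [-0. -0. -1.] j7 2.43
```

View pics/sd2.png

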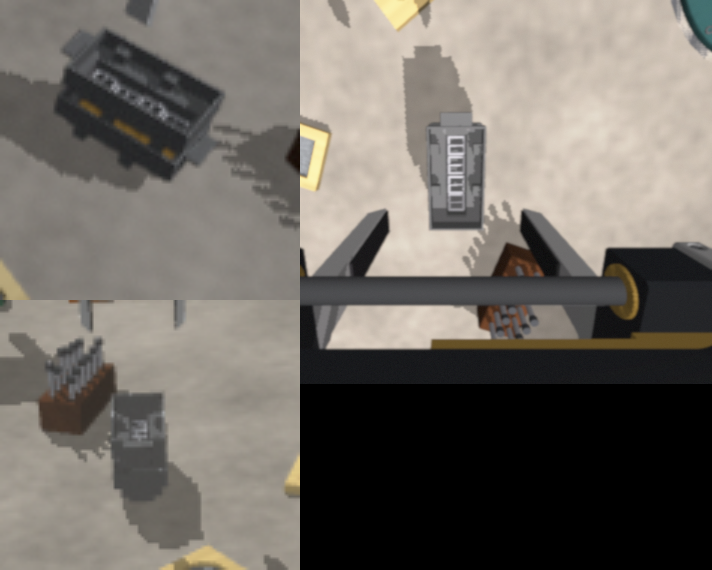

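Stacked: the tabs point opposite ways and the tote sits level in the mouth. Next is the oblong die.

```bash
python3 -m handwheel '[0,0,1,0,0,0,1, 0,0,1,0,0,0,1, 0,0,1,0,0,0,1, 0,0,1,0,0,0,1, 0,0,1,0,0,0,1, 0,0,1,0,0,0,1, 0,0,1,0,0,0,1, 0,0,1,0,0,0,1, 0,0,1,0,0,0,1, 0,0,1,0,0,0,1, 0,0,1,0,0,0,1, 0,0,1,0,0,0,1, 0,0,1,0,0,0,1, 0,0,1,0,0,0,1, 0,0,1,0,0,0,1, 0,0,1,0,0,0,1, 0,0,1,0,0,0,1, 0,0,1,0,0,0,1, 0,0,1,0,0,0,1, 0,0,1,0,0,0,1]'
python3 -m handwheel '[0,0,1,0,0,0,1, 0,0,1,0,0,0,1, 0,0,1,0,0,0,1, 0,0,0.2,0,0,0,1, 0,0,0,-0.24,-1,0,1, 0,0,0,-0.24,-1,0,1, 0,0,0,-0.24,-1,0,1, 0,0,0,-0.24,-1,0,1, 0,0,0,-0.24,-1,0,1, 0,0,0,-0.24,-1,0,1, 0,0,0,-0.24,-1,0,1, 0,0,0,-0.24,-1,0,1, 0,0,0,-0.24,-1,0,1, 0,0,0,-0.24,-1,0,1, 0,0,0,-0.24,-1,0,1, 0,0,0,-0.24,-1,0,1, 0,0,0,-0.24,-1,0,1, 0,0,0,-0.24,-1,0,1, 0,0,0,-0.24,-1,0,1, 0,0,0,-0.24,-1,0,1]'
python3 -m handwheel '[0,0,0,-0.24,-1,0,1, 0,0,0,-0.24,-1,0,1, 0,0,0,-0.24,-1,0,1, 0,0,0,-0.24,-1,0,1, 0,0,0,-0.24,-1,0,1, 0,0,0,-0.24,-1,0,1, 0,0,0,-0.24,-1,0,1, 0,0,0,-0.24,-1,0,1, 0,0,0,-0.24,-1,0,1, 0,0,0,-0.24,-1,0,1, 0,0,0,-0.2,-0.85,0,1, 0,0,0,0,0,0,1, 0,0,0,0,0,0,1, 0,0,0,0,0,0,1]'
python3 - <<'E'
from h import *
plan(.508,-.432,.03,85,False)
w=snap('wrist','w4')['img'];cv2.imwrite('pics/w4b.png',cv2.resize(w,(768,576),interpolation=cv2.INTER_CUBIC))
E
```

```text
time_s: 13.58
eef_pos: [0.4058, 0.2504, 0.2186]
ee_rot: [-0.066, 0.998, -0.0, -0.001]
force: [-1.0, -0.7, -0.4]
width: 0.997
grasp_force: 0.0
time_s: 15.25
eef_pos: [0.4667, -0.1573, 0.2191]
ee_rot: [0.043, 0.999, -0.0, -0.0]
force: [-0.0, 0.2, -0.3]
width: 1.0
grasp_force: 0.0
time_s: 16.42
eef_pos: [0.5081, -0.4312, 0.2189]
ee_rot: [0.043, 0.999, 0.0, -0.001]
force: [0.1, 0.5, -0.2]
width: 1.003
grasp_force: 0.0
t 16.4167 pos [ 0.5081 -0.4312  0.2189] yaw 85.1 W 1.003 F [ 0.1  0.5 -0.2] | wz 0.02 | d [-0.01 -0.04  7.31] tilt [-0.001  0.001 -1.   ] j7 2.28
```

View pics/w4b.png

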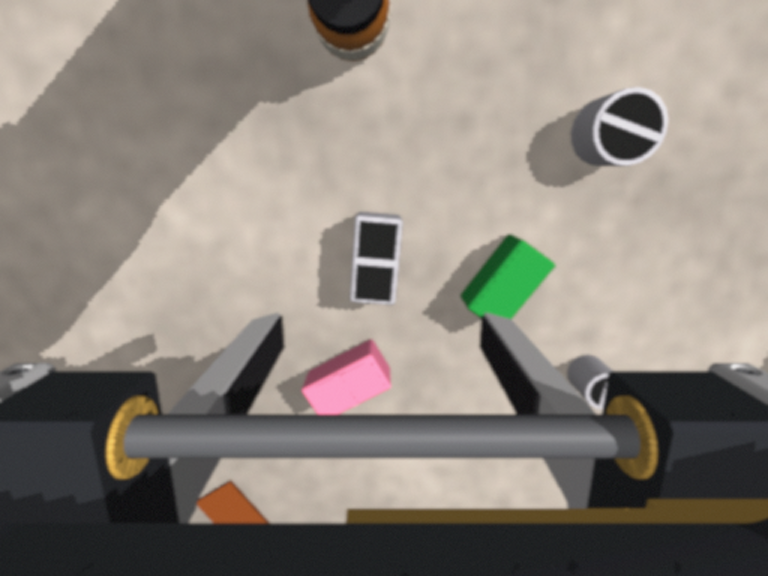

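Wrist view: the oblong die's top corners are at (357,214), (402,216), (395,303) and (351,300), and the large die's top is centred at (629,127).

```bash
python3 - <<'E'
from h import *
w=load('w4');f=lambda p,z:onz(w,(p[0]/1.5,p[1]/1.5),z)
q=np.array([f(p,.04) for p in[(357,214),(402,216),(395,303),(351,300)]]);v=q[2:].mean(0)-q[:2].mean(0)
c=q.mean(0);yaw=np.degrees(np.arctan2(v[1],v[0]));print(c,yaw,np.linalg.norm(v),np.linalg.norm(q[0]-q[1]))
s=load('s0');print('h',tri([(w,(376/1.5,258/1.5)),(s,(150.7,137.7)),(load('d0'),(294.7,295.2))]))
print('large',tri([(w,(629/1.5,127/1.5)),(s,(212.7,148.5)),(load('d0'),(248.7,237))]),f((629,127),.04))
plan(c[0],c[1],.03,yaw+90,True)
E
```

```text
[ 0.50652211 -0.43503717  0.04      ] -9.292087591003106 0.07530415056955717 0.03719517616137875
h (array([ 0.50682936, -0.43381223,  0.03888137]), [np.float64(0.0018544793431243295), np.float64(0.0019251174676084206), np.float64(0.0028413451187678865)])
large (array([ 0.41779051, -0.22698731,  0.0403733 ]), [np.float64(0.0014625486587812148), np.float64(0.0020147283678727864), np.float64(0.0016175215200481172)]) [ 0.41789358 -0.22846156  0.04      ]
t 16.4667 pos [ 0.5083 -0.431   0.2192] yaw 85.1 W 0.999 F [ 0.5  0.1 -0.2] | wz 1.1 | d [ 0.04 -0.18  7.33] tilt [-0.001  0.001 -1.   ] j7 2.28
```

Descend, grip, lift.

```bash
python3 -m handwheel '[0,0,1,0.04,-0.16,1,1, 0,0,0.1,0,0,1,1, 0,0,0,0,0,1,1, 0,0,0,0,0,1,1, 0,0,0,0,0,1,1, 0,0,0,0,0,1,1, 0,0,0,0,0,1,1, 0,0,0,0,0,0.3,1, 0,0,0,0,0,0,1, 0,0,0,0,0,0,0, 0,0,0,0,0,0,0, 0,0,0,0,0,0,0, 0,0,0,0,0,0,0, 0,0,0,0,0,0,0, 0,0,0,0,0,0,0, 0,0,0,0,0,0,0, 0,0,0,0,0,0,0, 0,0,0,0,0,0,0]'
python3 -m handwheel '[0,0,0,0,0,-0.5,0, 0,0,0,0,0,-1,0, 0,0,0,0,0,-1,0, 0,0,0,0,0,-1,0, 0,0,0,0,0,-1,0, 0,0,0,0,0,0,0]'
python3 - <<'E'
from h import *
d,s=load('d0'),load('s0')
C3=lambda x,y:(190+x/5,100+y/5)
for P in ([C3(*p) for p in[(515,265),(637,285),(628,315),(500,300)]],): 
  q=[onz(d,p,.012)[:2].round(3) for p in P];print(q,np.mean(q,0))
a=np.array([[0.68,.173],[.597,.21],[.613,.257],[.699,.223]])
v=(a[0]+a[3]-a[1]-a[2]);print('rtag yaw',np.degrees(np.arctan2(v[1],v[0])))
plan(.6490,.2155,.12,np.degrees(np.arctan2(v[1],v[0]))+90)
E
```

```text
time_s: 17.97
eef_pos: [0.5068, -0.4359, 0.0373]
ee_rot: [0.082, 0.997, -0.0, 0.0]
force: [-1.1, -0.7, 1.3]
width: 0.424
grasp_force: 30.0
time_s: 18.47
eef_pos: [0.5083, -0.4374, 0.1557]
ee_rot: [0.082, 0.997, -0.002, 0.003]
force: [1.6, -0.8, -1.8]
width: 0.418
grasp_force: 30.0
[array([0.617, 0.258]), array([0.701, 0.218]), array([0.686, 0.177]), array([0.598, 0.208])] [0.6505  0.21525]
rtag yaw -22.788169313553784
t 18.4667 pos [ 0.5083 -0.4374  0.1557] yaw 80.6 W 0.418 F [ 1.6 -0.8 -1.8] | wz 3.35 | d [ 4.93 26.26  1.07] tilt [ 0.005 -0.004 -1.   ] j7 2.23
```

```bash
python3 -m handwheel '[0,0,1,0,0,0,0, 0,0,1,0,0,0,0, 0,0,1,0,0,0,0, 0,0,0.35,0,0,0,0, 0,0,0,0.18,0.97,0,0, 0,0,0,0.18,0.97,0,0, 0,0,0,0.18,0.97,0,0, 0,0,0,0.18,0.97,0,0, 0,0,0,0.18,0.97,0,0, 0,0,0,0.18,0.97,0,0, 0,0,0,0.18,0.97,0,0, 0,0,0,0.18,0.97,0,0, 0,0,0,0.18,0.97,0,0, 0,0,0,0.18,0.97,0,0, 0,0,0,0.18,0.97,0,0, 0,0,0,0.18,0.97,0,0, 0,0,0,0.18,0.97,0,0, 0,0,0,0.18,0.97,0,0, 0,0,0,0.18,0.97,0,0, 0,0,0,0.18,0.97,0,0]'
python3 -m handwheel '[0,0,0,0.18,0.97,0,0, 0,0,0,0.18,0.97,0,0, 0,0,0,0.18,0.97,0,0, 0,0,0,0.18,0.97,0,0, 0,0,0,0.18,0.97,0,0, 0,0,0,0.18,0.97,0,0, 0,0,0,0.18,0.97,0,0, 0,0,0,0.18,0.97,0,0, 0,0,0,0.18,0.97,0,0, 0,0,0,0.18,0.97,0,0, 0,0,0,0.18,0.97,0,0, 0,0,0,0,0,0,0, 0,0,0,0,0,0,0, 0,0,0,0,0,0,0]'
python3 - <<'E'
from h import *
plan(.65,.2155,.037,67.2)
w=snap('wrist','w5')['img'];cv2.imwrite('pics/w5b.png',cv2.resize(w,(768,576),interpolation=cv2.INTER_CUBIC))
E
```

```text
time_s: 20.13
eef_pos: [0.5907, -0.0491, 0.1499]
ee_rot: [0.197, 0.98, -0.0, -0.0]
force: [0.2, -0.0, -2.9]
width: 0.424
grasp_force: 30.0
time_s: 21.3
eef_pos: [0.6483, 0.214, 0.1496]
ee_rot: [0.197, 0.98, -0.0, -0.0]
force: [-0.4, -0.7, -2.3]
width: 0.423
grasp_force: 30.0
t 21.3 pos [0.6483 0.214  0.1496] yaw 67.2 W 0.423 F [-0.4 -0.7 -2.3] | wz 0.01 | d [-0.04  0.08  4.26] tilt [-0.    -0.001 -1.   ] j7 0.94
```

View pics/w5b.png

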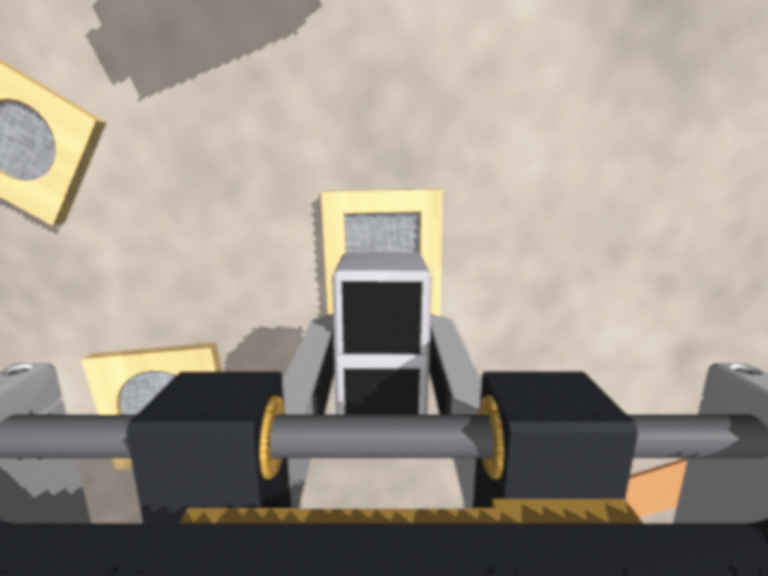

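Recess far edge from (345,213) to (420,213); rest far edge from (322,192) to (442,191).

```bash
python3 - <<'E'
from h import *
w=load('w5');f=lambda p,z:onz(w,(p[0]/1.5,p[1]/1.5),z)
a,b=f((345,213),.012),f((420,213),.012);c,e=f((322,192),.012),f((442,191),.012)
print(a,b,np.linalg.norm(a-b),np.linalg.norm(c-e),[np.degrees(np.arctan2(*(q-p)[[1,0]])) for p,q in((a,b),(c,e))])
u=-Ro.from_quat(observe()['ee_rot']).as_matrix()[:,0]
for m,l in(((a+b)/2,.046),((c+e)/2,.061)): print('ctr',m+u*l)
# held die top far edge, z=.040+.1496-.0373
g,h=f((340,271),.1523),f((429,271),.1523);print('held ctr',(g+h)/2+u*.038,np.linalg.norm(g-h))
E
```

```text
[0.59721716 0.20723176 0.012     ] [0.61818535 0.25721418 0.012     ] 0.05420246553027009 0.0855645613707645 [np.float64(67.24139321105763), np.float64(67.70586221127016)]
ctr [0.65009963 0.21437983 0.01200506]
ctr [0.64974288 0.21409428 0.01200671]
held ctr [0.65050153 0.21477762 0.15230418] 0.034742824132904845
```

```bash
python3 -m handwheel '[0,0,0,-0.02,0.04,1,0, 0,0,0,0,0,1,0, 0,0,0,0,0,1,0, 0,0,0,0,0,0.7,0, 0,0,0,0,0,0.3,0, 0,0,0,0,0,0.15,0, 0,0,0,0,0,0.08,0, 0,0,0,0,0,0,0, 0,0,0,0,0,0,0, 0,0,0,0,0,0,0.5, 0,0,0,0,0,0,0.6, 0,0,0,0,0,0,0.7, 0,0,0,0,0,0,0.8, 0,0,0,0,0,0,0.8]'
python3 -m handwheel '[0,0,0,0,0,-0.3,0.8, 0,0,0,0,0,-0.7,1, 0,0,0,0,0,-1,1, 0,0,0,0,0,-1,1, 0,0,0,0,0,-1,1, 0,0,0,0,0,-1,1]'
python3 - <<'E'
from h import *
plan(.65,-.231,.10,67.2)
d=snap('side','d3');s=snap('scene','s3')
E
```

```text
time_s: 22.52
eef_pos: [0.6494, 0.2157, 0.0442]
ee_rot: [0.198, 0.98, 0.0, 0.0]
force: [-0.1, -0.0, 0.3]
width: 0.745
grasp_force: 0.0
time_s: 23.02
eef_pos: [0.6492, 0.2155, 0.1708]
ee_rot: [0.198, 0.98, 0.0, 0.0]
force: [0.8, 1.1, -0.4]
width: 0.996
grasp_force: 0.0
t 23.0167 pos [0.6492 0.2155 0.1708] yaw 67.2 W 0.996 F [ 0.8  1.1 -0.4] | wz 0.0 | d [ -6.95 -16.45   2.59] tilt [ 0. -0. -1.] j7 0.94
```

```bash
python3 -m handwheel '[0,0,0,-0.386,-0.914,0,1, 0,0,0,-0.386,-0.914,0,1, 0,0,0,-0.386,-0.914,0,1, 0,0,0,-0.386,-0.914,0,1, 0,0,0,-0.386,-0.914,0,1, 0,0,0,-0.386,-0.914,0,1, 0,0,0,-0.386,-0.914,0,1, 0,0,0,-0.386,-0.914,0,1, 0,0,0,-0.386,-0.914,0,1, 0,0,0,-0.386,-0.914,0,1, 0,0,0,-0.386,-0.914,0,1, 0,0,0,-0.386,-0.914,0,1, 0,0,0,-0.386,-0.914,0,1, 0,0,0,-0.386,-0.914,0,1, 0,0,0,-0.386,-0.914,0,1, 0,0,0,-0.386,-0.914,0,1, 0,0,0,-0.386,-0.914,0,1, 0,0,0,-0.386,-0.914,0,1, 0,0,0,0,0,0,1, 0,0,0,0,0,0,1]'
cat >> h.py <<'E'
def proj(d,X):
    R=np.array(d['rotation']); R=Ro.from_quat(R).as_matrix() if R.size==4 else R
    p=np.array(d['camera_matrix'])@(R.T@(np.array(X)-d['position']));return p[:2]/p[2]
def top(d,X,r,z=.04):
    "centre of dark rubber disc near X"
    u=proj(d,X);k=np.linalg.norm(proj(d,np.array(X)+[r,0,0])-u)
    g=d['img'].max(2);m=((g<75)*255).astype('uint8');mm=np.zeros_like(m);cv2.circle(mm,tuple(np.round(u).astype(int).tolist()),int(k*1.5),255,-1);m&=mm
    y,x=np.nonzero(m);(cx,cy),_=cv2.minEnclosingCircle(np.c_[x,y].astype(np.float32)); 
    print('pred',u.round(1),'n',len(x),'bbox',x.min(),x.max(),y.min(),y.max(),'mean',x.mean().round(1),y.mean().round(1));return onz(d,(x.mean(),y.mean()),z)
E
python3 - <<'E'
from h import *
w=snap('wrist','w6');c=top(w,(.65,-.231,.04),.019);print(c)
plan(c[0],c[1],.03,67.2)
E
```

```text
time_s: 24.78
eef_pos: [0.6495, -0.2324, 0.1688]
ee_rot: [0.199, 0.98, -0.0, -0.0]
force: [-0.5, -0.1, -0.6]
width: 1.002
grasp_force: 0.0
pred [255.3 183.7] n 276 bbox 240 264 173 195 mean 252.2 184.3
[ 0.64927432 -0.23445178  0.04      ]
t 24.8333 pos [ 0.65   -0.2307  0.1688] yaw 67.2 W 0.998 F [ 1.  -0.1  0.7] | wz -0.0 | d [-0.03 -0.15  5.31] tilt [-0.  0. -1.] j7 1.63
```

```bash
python3 -m handwheel '[0,0,0,-0.03,-0.1,1,1, 0,0,0,0,0,1,1, 0,0,0,0,0,1,1, 0,0,0,0,0,1,1, 0,0,0,0,0,1,1, 0,0,0,0,0,0.3,1, 0,0,0,0,0,0,1, 0,0,0,0,0,0,0, 0,0,0,0,0,0,0, 0,0,0,0,0,0,0, 0,0,0,0,0,0,0, 0,0,0,0,0,0,0, 0,0,0,0,0,0,0, 0,0,0,0,0,0,0, 0,0,0,0,0,0,0, 0,0,0,0,0,0,0, 0,0,0,0,0,0,0, 0,0,0,0,0,0,0]'
python3 -m handwheel '[0,0,0,0,0,-0.5,0, 0,0,0,0,0,-1,0, 0,0,0,0,0,-1,0, 0,0,0,0,0,-1,0, 0,0,0,0,0,-0.5,0, 0,0,0,0,0,0,0]'
python3 - <<'E'
from h import *
plan(.464,.018,.14,67.2)
w=load('w5');h=cv2.cvtColor(w['img'],cv2.COLOR_BGR2HSV)
# small rest recess by scene+side already: refine by red-free gray disc in s0
E
```

```text
time_s: 26.33
eef_pos: [0.6498, -0.2336, 0.0365]
ee_rot: [0.198, 0.98, -0.0, -0.0]
force: [-0.6, -1.4, 1.4]
width: 0.398
grasp_force: 30.0
time_s: 26.83
eef_pos: [0.6512, -0.234, 0.1401]
ee_rot: [0.198, 0.98, -0.0, 0.002]
force: [0.9, -0.0, -1.3]
width: 0.398
grasp_force: 30.0
t 26.8333 pos [ 0.6512 -0.234   0.1401] yaw 67.2 W 0.398 F [ 0.9 -0.  -1.3] | wz 0.0 | d [10.81  6.39 -0.28] tilt [ 0.005 -0.001 -1.   ] j7 1.64
```

```bash
python3 -m handwheel '[0,0,0,0.9,0.53,0,0, 0,0,0,0.9,0.53,0,0, 0,0,0,0.9,0.53,0,0, 0,0,0,0.9,0.53,0,0, 0,0,0,0.9,0.53,0,0, 0,0,0,0.9,0.53,0,0, 0,0,0,0.9,0.53,0,0, 0,0,0,0.9,0.53,0,0, 0,0,0,0.9,0.53,0,0, 0,0,0,0.9,0.53,0,0, 0,0,0,0.9,0.53,0,0, 0,0,0,0.9,0.53,0,0, 0,0,0,0,0,0,0, 0,0,0,0,0,0,0, 0,0,0,0,0,0,0]'
python3 - <<'E'
from h import *
plan(.464,.018,.0365,67.2)
w=snap('wrist','w7')['img'];cv2.imwrite('pics/w7b.png',cv2.resize(w,(768,576),interpolation=cv2.INTER_CUBIC))
E
```

```text
time_s: 28.08
eef_pos: [0.4626, 0.0174, 0.1361]
ee_rot: [0.198, 0.98, -0.0, -0.0]
force: [-0.3, -0.9, -1.5]
width: 0.399
grasp_force: 30.0
t 28.0833 pos [0.4626 0.0174 0.1361] yaw 67.2 W 0.399 F [-0.3 -0.9 -1.5] | wz 0.0 | d [-0.04  0.05  3.75] tilt [-0. -0. -1.] j7 1.18
```

View pics/w7b.png

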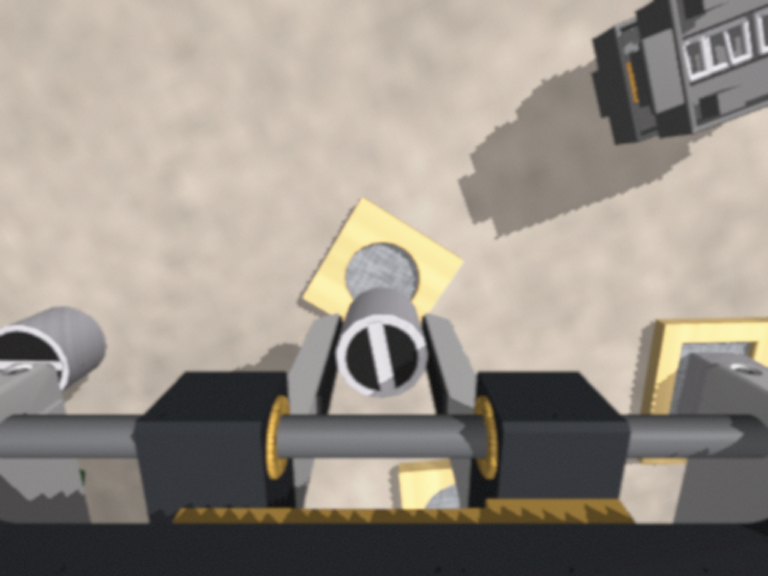

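Recess: x from 345 to 419, top edge at y 242, so its centre is about (382,279). The held die's top is centred at (381,355).

```bash
python3 - <<'E'
from h import *
w=load('w7');f=lambda p,z:onz(w,(p[0]/1.5,p[1]/1.5),z)
print('rest',f((382,279),.012),(f((300,300),.012)+f((463,263),.012))/2,'dia',np.linalg.norm(f((345,279),.012)-f((419,279),.012)),'top->ctr',f((382,242),.012)-Ro.from_quat(observe()['ee_rot']).as_matrix()[:,0]*.027)
print('held',f((381,355),.1396))
c=f((22,140),.012)
E
```

```text
rest [0.46393926 0.01760257 0.012     ] [0.46539738 0.01581387 0.012     ] dia 0.053231161050601446 top->ctr [0.46400407 0.01753628 0.0119974 ]
held [0.46175152 0.0179181  0.1396    ]
```

```bash
python3 -m handwheel '[0,0,0,-0.06,0.03,1,0, 0,0,0,0,0,1,0, 0,0,0,0,0,0.9,0, 0,0,0,0,0,0.5,0, 0,0,0,0,0,0.2,0, 0,0,0,0,0,0.1,0, 0,0,0,0,0,0.02,0, 0,0,0,0,0,0,0, 0,0,0,0,0,0,0, 0,0,0,0,0,0,0.5, 0,0,0,0,0,0,0.6, 0,0,0,0,0,0,0.7, 0,0,0,0,0,0,0.8, 0,0,0,0,0,0,0.8]'
python3 -m handwheel '[0,0,0,0,0,-0.3,0.8, 0,0,0,0,0,-0.7,1, 0,0,0,0,0,-1,1, 0,0,0,0,0,-1,1, 0,0,0,0,0,-1,1, 0,0,0,0,0,-1,1]'
python3 - <<'E'
from h import *
plan(.418,-.2275,.14,67.2)
E
```

```text
time_s: 29.3
eef_pos: [0.4643, 0.0178, 0.0436]
ee_rot: [0.198, 0.98, 0.0, 0.0]
force: [-0.2, -0.0, -0.1]
width: 0.716
grasp_force: 0.0
time_s: 29.8
eef_pos: [0.4639, 0.0176, 0.1703]
ee_rot: [0.198, 0.98, -0.0, 0.0]
force: [0.5, 0.4, -0.6]
width: 0.997
grasp_force: 0.0
t 29.8 pos [0.4639 0.0176 0.1703] yaw 67.2 W 0.997 F [ 0.5  0.4 -0.6] | wz -0.0 | d [-2.11 -9.75  0.97] tilt [ 0. -0. -1.] j7 1.15
```

```bash
python3 -m handwheel '[0,0,0,-0.21,-0.975,0,1, 0,0,0,-0.21,-0.975,0,1, 0,0,0,-0.21,-0.975,0,1, 0,0,0,-0.21,-0.975,0,1, 0,0,0,-0.21,-0.975,0,1, 0,0,0,-0.21,-0.975,0,1, 0,0,0,-0.21,-0.975,0,1, 0,0,0,-0.21,-0.975,0,1, 0,0,0,-0.21,-0.975,0,1, 0,0,0,-0.21,-0.975,0,1, 0,0,0,0,0,0,1, 0,0,0,0,0,0,1, 0,0,0,0,0,0,1]'
python3 - <<'E'
from h import *
w=snap('wrist','w8');c=top(w,(.418,-.2275,.04),.027);print(c)
plan(c[0],c[1],.03,67.2)
E
```

```text
time_s: 30.88
eef_pos: [0.4182, -0.2268, 0.1687]
ee_rot: [0.198, 0.98, 0.0, -0.0]
force: [-0.8, -0.0, -0.2]
width: 0.998
grasp_force: 0.0
pred [253.2 183.9] n 1090 bbox 232 273 163 204 mean 252.4 183.4
[ 0.41715789 -0.22813828  0.04      ]
t 30.9333 pos [ 0.4184 -0.2264  0.1687] yaw 67.3 W 0.997 F [0.3 0.1 0.3] | wz 0.01 | d [ 0.02 -0.08  5.31] tilt [ 0.  0. -1.] j7 1.75
```

```bash
python3 -m handwheel '[0,0,0,0.02,-0.08,1,1, 0,0,0,0,0,1,1, 0,0,0,0,0,1,1, 0,0,0,0,0,1,1, 0,0,0,0,0,1,1, 0,0,0,0,0,0.3,1, 0,0,0,0,0,0,1, 0,0,0,0,0,0,0, 0,0,0,0,0,0,0, 0,0,0,0,0,0,0, 0,0,0,0,0,0,0, 0,0,0,0,0,0,0, 0,0,0,0,0,0,0, 0,0,0,0,0,0,0, 0,0,0,0,0,0,0, 0,0,0,0,0,0,0, 0,0,0,0,0,0,0]'
python3 -m handwheel '[0,0,0,0,0,-0.5,0, 0,0,0,0,0,-1,0, 0,0,0,0,0,-1,0, 0,0,0,0,0,-1,0, 0,0,0,0,0,-1,0, 0,0,0,0,0,0,0]'
python3 - <<'E'
from h import *
plan(.687,.0035,.15,67.2)
E
```

```text
time_s: 32.35
eef_pos: [0.4172, -0.2289, 0.0364]
ee_rot: [0.198, 0.98, 0.0, 0.0]
force: [-1.2, 1.3, 9.4]
width: 0.612
grasp_force: 30.0
time_s: 32.85
eef_pos: [0.4184, -0.2297, 0.1523]
ee_rot: [0.198, 0.98, -0.0, 0.003]
force: [1.1, -0.1, -2.2]
width: 0.609
grasp_force: 30.0
t 32.85 pos [ 0.4184 -0.2297  0.1523] yaw 67.2 W 0.609 F [ 1.1 -0.1 -2.2] | wz -0.0 | d [-6.29 12.76 -0.11] tilt [ 0.005 -0.001 -1.   ] j7 1.78
```

```bash
python3 -m handwheel '[0,0,0,-0.484,0.98,0,0, 0,0,0,-0.484,0.98,0,0, 0,0,0,-0.484,0.98,0,0, 0,0,0,-0.484,0.98,0,0, 0,0,0,-0.484,0.98,0,0, 0,0,0,-0.484,0.98,0,0, 0,0,0,-0.484,0.98,0,0, 0,0,0,-0.484,0.98,0,0, 0,0,0,-0.484,0.98,0,0, 0,0,0,-0.484,0.98,0,0, 0,0,0,-0.484,0.98,0,0, 0,0,0,-0.484,0.98,0,0, 0,0,0,-0.484,0.98,0,0, 0,0,0,0,0,0,0, 0,0,0,0,0,0,0, 0,0,0,0,0,0,0]'
python3 - <<'E'
from h import *
plan(.687,.0035,.0364,67.2)
w=snap('wrist','w9');h=cv2.cvtColor(w['img'],cv2.COLOR_BGR2HSV)
m=cv2.inRange(h,(15,70,110),(32,255,255));m[250:]=0
for c in cv2.findContours(m,cv2.RETR_EXTERNAL,2)[0]:
    if cv2.contourArea(c)>150:
        c=c.reshape(-1,2);q=[c[c[:,0].argmin()],c[c[:,0].argmax()],c[c[:,1].argmin()]]
        P=[onz(w,p,.012) for p in q];print([p.tolist() for p in q],np.round(P,3).tolist(),'LR mid',((P[0]+P[1])/2).round(4),'edges',np.linalg.norm(P[2]-P[0]),np.linalg.norm(P[2]-P[1]))
E
```

```text
time_s: 34.18
eef_pos: [0.6846, 0.0032, 0.1474]
ee_rot: [0.198, 0.98, -0.0, -0.001]
force: [-0.3, -0.1, -3.9]
width: 0.613
grasp_force: 30.0
t 34.1833 pos [0.6846 0.0032 0.1474] yaw 67.2 W 0.613 F [-0.3 -0.1 -3.9] | wz -0.0 | d [-0.09  0.05  4.2 ] tilt [-0.002 -0.001 -1.   ] j7 1.31
[[200, 144], [300, 207], [290, 133]] [[0.623, -0.034, 0.012], [0.732, 0.04, 0.012], [0.649, 0.06, 0.012]] LR mid [0.6772 0.0032 0.012 ] edges 0.09734395713040607 0.08468655464303464
[[381, 129], [489, 5], [476, 3]] [[0.683, 0.15, 0.012], [0.611, 0.277, 0.012], [0.604, 0.266, 0.012]] LR mid [0.6467 0.2136 0.012 ] edges 0.13993422316486456 0.012825154847709717
[[144, 0], [212, 1], [144, 0]] [[0.479, -0.024, 0.012], [0.505, 0.035, 0.012], [0.479, -0.024, 0.012]] LR mid [0.4923 0.0057 0.012 ] edges 0.0 0.06454786110596304
```

```bash
python3 - <<'E'
from h import *
E={}
for nm,box in(('s0',(170,215,245,275)),('d0',(300,172,352,212))):
    d=load(nm);x0,y0,x1,y1=box;h=cv2.cvtColor(cv2.resize(d['img'][y0:y1,x0:x1],None,fx=4,fy=4,interpolation=cv2.INTER_CUBIC),cv2.COLOR_BGR2HSV)
    m=cv2.inRange(h,(12,60,90),(34,255,255))
    C,H=cv2.findContours(m,cv2.RETR_CCOMP,2)
    c=max([c for c,k in zip(C,H[0]) if k[3]>=0],key=cv2.contourArea);e=cv2.fitEllipse(c)
    E[nm]=(x0+(e[0][0]+.5)/4-.5,y0+(e[0][1]+.5)/4-.5);print(nm,e,E[nm],onz(d,E[nm],.011))
print(tri([(load(k),v) for k,v in E.items()]))
E
```

```text
s0 ((143.1436767578125, 112.42855072021484), (88.38326263427734, 112.51274871826172), 77.33765411376953) (205.41091918945312, 242.7321376800537) [0.68743996 0.00244203 0.011     ]
d0 ((107.69893646240234, 76.58645629882812), (47.2901725769043, 91.09442138671875), 95.41633605957031) (326.5497341156006, 190.77161407470703) [0.6858855  0.00247755 0.011     ]
(array([0.68659895, 0.00246108, 0.01068397]), [np.float64(0.0007080443069268867), np.float64(0.0007080443069267558)])
```

```bash
python3 -m handwheel '[0,0,0,-0.1,0,1,0, 0,0,0,0,0,1,0, 0,0,0,0,0,1,0, 0,0,0,0,0,0.7,0, 0,0,0,0,0,0.3,0, 0,0,0,0,0,0.15,0, 0,0,0,0,0,0.03,0, 0,0,0,0,0,0,0, 0,0,0,0,0,0,0, 0,0,0,0,0,0,0.65, 0,0,0,0,0,0,0.7, 0,0,0,0,0,0,0.8, 0,0,0,0,0,0,0.9, 0,0,0,0,0,0,0.9]'
python3 -m handwheel '[0,0,0,0,0,-0.3,0.9, 0,0,0,0,0,-0.7,1, 0,0,0,0,0,-1,1, 0,0,0,0,0,-1,1, 0,0,0,0,0,-1,1, 0,0,0,0,0,-1,1, 0,0,0,0,0,-1,1, 0,0,0,0,0,-1,1, 0,0,0,0,0,-1,1, 0,0,0,1,0,-1,1, 0,0,0,1,0,-0.5,1, 0,0,0,1,0,0,1, 0,0,0,1,0,0,1, 0,0,0,0,0,0,1, 0,0,0,0,0,0,1]'
python3 - <<'E'
from h import *
plan(.6,.1,.0364,67.2)
a=snap('scene','s9');b=snap('side','d9')
for n,X,r in(('large',(.6866,.0025,.046),.027),('small',(.464,.0177,.046),.018)):
    for d in(a,b): print(n,top(d,X,r,.046))
A=cv2.resize(a['img'][170:310,170:370],None,fx=4,fy=4,interpolation=cv2.INTER_CUBIC)[:, :480] if 0 else cv2.resize(a['img'][180:310,170:380],(630,390))
B=cv2.resize(b['img'][110:210,180:360],(378,210));cv2.imwrite('pics/fin.png',np.vstack([A,cv2.copyMakeBorder(B,0,0,0,252,0)]))
E
```

```text
time_s: 35.4
eef_pos: [0.6878, 0.0029, 0.0442]
ee_rot: [0.198, 0.98, 0.0, 0.0]
force: [-0.6, 0.0, 0.2]
width: 0.872
grasp_force: 0.0
time_s: 36.65
eef_pos: [0.5949, 0.0422, 0.2826]
ee_rot: [0.197, 0.98, 0.001, 0.0]
force: [0.3, -0.1, -0.0]
width: 0.998
grasp_force: 0.0
t 36.65 pos [0.5949 0.0422 0.2826] yaw 67.3 W 0.998 F [ 0.3 -0.1 -0. ] | wz 0.02 | d [0.72 2.2  9.61] tilt [ 0.001  0.001 -1.   ] j7 1.18
pred [204.4 234.5] n 209 bbox 192 218 228 249 mean 202.7 236.6
large [0.69403527 0.00379782 0.046     ]
pred [327.6 181.7] n 70 bbox 321 335 177 184 mean 328.1 180.7
large [0.68939626 0.00835735 0.046     ]
pred [262.4 189.1] n 37 bbox 257 267 186 195 mean 262.2 189.7
small [0.46646568 0.01864865 0.046     ]
pred [257.6 183.6] n 13 bbox 254 260 181 184 mean 257.2 182.6
small [0.46343476 0.02314979 0.046     ]
```

View pics/fin.png

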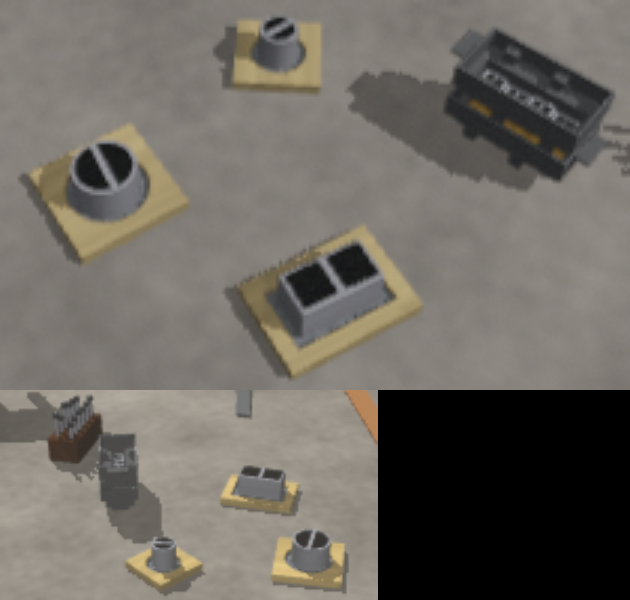

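The final picture shows all three dies seated inside their recesses, and the buckle tote level on the rivet tote with tabs at opposite ends. The gripper is clear of everything, so I'll hand in.

```bash
python3 -c "
from h import *
print(onz(load('s9'),(335,190),.088)); print(order.sign_off())"
```

```text
[0.37612567 0.19638202 0.088     ]
the job is handed in; nothing more can be done
None
```

I handed the job in at about 37 s: from the last pictures, the three dies are seated in their matching rests and the buckle tote sits level on the rivet tote, tabs at opposite ends (the judge returned no verdict).

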